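Clear the lane and dock the grounds bin in the grinder

ROBOT

A 6-joint arm with a two-finger parallel gripper is mounted at the origin on the work surface. World frame = base frame: x ahead of the robot, y to its left, z up, the work surface at z = 0. Lengths are in m, angles in rad, forces in N, time in s.
With the tool pointing down it reaches from about 0.375 to 0.9 m from the base axis. Payload 3.1 kg.
Tool frame: the origin (TCP) lies between the finger pads; the fingertips stand robot.tip_extent ahead of it and the grasp point (between the pads) lies 3 mm ahead of it (robot.tip_extent is the distance from the TCP to the fingertips, in m); z points along the fingers, x is the direction in which the jaws open and shut, and the axes are right-handed (so a half turn about z gives the same grasp; the last joint's range is limited). The gripper opens to 87 mm and grips with 3 to 60 N. Pads are 19 mm wide; open, the fingers measure 117 mm over their backs; the gripper's body (75 mm by 190 mm) begins 51 mm behind the grasp point.
Start: joints at [1.063, 0.527, 1.433, -0, 1.181, -0.178], TCP at [0.202, 0.592, 0.245] pointing down, gripper open.
Joint ranges: [-3.08, 3.08], [-0.75, 2.2], [0.22, 2.44], [-1.43, 4.57], [0, 2.65], [-2.85, 2.85]. Speed limits (rad/s): [2.79, 2.79, 3.14, 3.14, 3.14, 3.14].

INTERFACE

Orientations are given as a unit quaternion [x, y, z, w].
In Python, from rig import robot, cams gives the robot as it stands.
- The arm moves only by the tool carry_out, never from a script. Its argument "steps" is a list of rows, each a list of 3 entries, a list of its own where there are three numbers: the shift along the world's x, y, z in cm, then the turn about the world's z in degrees, then the closure, from 0 (fully open) to 1 (shut). In form: [[[dx, dy, dz], spin, fingers], ...]. A call has 1 to 10 rows; each row shifts and turns the pose as measured when the row begins; what a row does not reach is not made up. A row lasts 1/10 s, in which the tool goes at most 50 mm and 8.59 degrees, less where a joint would pass 70% of its speed; a pose out of reach is approached as far as the arm can. A call with a gripper value outside its range is refused whole. The fingers move at their own pace and stop on an object; "squeeze" is the grip in N (left out, the last holds). Time passes only in rows, so rows that do not move let the fingers close. It gives the time, the measured TCP pose, the force and the opening at its end, in the units of the state.
- robot.get_obs(): the state, without advancing time (a new reading comes with each control period).
- cams.camera(name): name is "scene" or "top" or "wrist"; returns a dict with "pixels" (480x640x3 uint8, red, green, blue), "fx", "fy", "cx", "cy" (pixels), "eye" and "rotation" of the camera in the world. Camera axes: x right, y up, looking along -z (the intrinsics and any distortion apply to the point x, -y, -z); pixel columns grow to the right and rows downward; lengths in m; the calibration is good to about 2 mm. The wrist camera is an equidistant fisheye: a pixel r from the principal point sees the ray r / f radians off the axis. A picture is of the moment at which its call begins. There is no depth.
- robot.hand_in(): hands the job in, once; it reports no verdict.
The state is a dict: "time": time; "q": joint angles; "joint_velocities": joint speeds; "joint_torque": joint torques, N m; "position": TCP position; "tool_rot": TCP orientation; "ft_force": force on the tool from outside, world axes, zero at the start; "moment": the same for the moment, N m; "grip_width": finger opening in m.
Only numpy, scipy, OpenCV 4.12 (cv2) and the standard library are available. Lean on these libraries where they do the work, as an engineer would, in place of code of your own. Each camera call takes 0.05 s, during which the arm holds its last target. There are 200 camera calls.

TASK

Dock the black grounds bin in the grinder: slide it straight back into the bay under the grinder's head until it comes up firm against its stops and the interlock switch clicks, gently, without ramming it. The sugar dish and the wooden filter box block the lane, so first slide them out of the way, one at a time, each into the quarter of the gallery that is then empty and fully home against the rim (one left standing proud blocks the next), until both stand in the gallery's right-hand half. Slide, do not lift or tip anything, let go at the end, and leave carafe and dripper where they are.

Things in the scene. Friction and masses are not known exactly. Their poses are not given: they have to be found in the camera images.
- shelf: Low sage-painted pine shelf fixed on the tiled counter, 400 mm deep (x -120 to +280), 250 mm wide (y -125 to +125), top of its board 60 mm above the counter. On it a square gallery in front and a burr grinder fixed behind the gallery's left half. Origin: on the counter, under the gallery's centre. -x: front, towards the robot; +y: left; z up
- gallery (a point): Centre of the gallery, on the board's top; axes like the shelf's. Rim 22 mm high, 10 mm thick, round 183 x 183 mm (inner faces 91.5 mm from here); no rim behind the left half (rim end bevelled). Four quarters without partitions: with 90 x 90 mm things 3 mm of play in a row of two. Fully home in a corner, a thing's centre is 46.5 mm from here in x and y. Left half: the bin's lane
- empty_quarter (a point): Middle of the gallery's front right quarter (-x, -y), on the board's top: the one that is empty at the start
- bay_mouth (a point): Middle of the mouth of the grinder's bay, on the board's top, 102 mm behind the gallery's centre in line with the left lane. Bay 97 mm wide, 108 mm high, floor level with the board. The stainless head above it overhangs: its front face lies 17 mm before this point, 117 mm wide, from 108 to 196 mm above the board (toggle to 220), so a hand upright at the bin's front wall hits it
- grounds_bin: Open black plastic box, 90 x 90 mm, 80 mm high, 4 mm walls, 0.25 to 0.4 kg. Origin: centre of underside, axes like the shelf's. Starts in the front left quarter. Docked, it rests on two rubber stops inside the bay, its front wall 4 to 26 mm before the head's front: the stops are set anew now and then and hidden, so feel for them. Slides with 1 to 3 N, firm at the stops
- switch_lever (a joint): Angle (rad) of the interlock's roller lever at the back of the bay, in the middle between the stops: 0 free; touched by the bin's rear wall some 6 mm before the stops, clicks at 0.16 (bin 2 mm before them), about 0.26 with the bin on the stops. Its spring is too weak (0.3 N) to feel or to push the bin back
- filter_box: Open square wooden box for paper filters, empty, 90 x 90 mm, 46 mm high, walls and floor 8 mm thick (clear inside 74 x 74 mm), 0.3 to 0.5 kg, slides with 1 to 3.5 N. Origin: centre of its underside; z up, axes like the shelf's. Starts in the rear left or rear right quarter, the dish in the other. Can be drawn along by a fingertip put inside it
- sugar_dish: Open square white ceramic dish, empty, 90 x 90 mm, 40 mm high, walls and floor 9 mm thick (clear inside 72 x 72 mm), 0.4 to 0.6 kg, slides with 1.5 to 4 N. Origin: centre of its underside; z up, axes like the shelf's. Starts in the rear left or rear right quarter, the box in the other. Can be drawn along by a fingertip put inside it
- carafe: Bystander, leave alone: glass carafe on the counter left of the shelf, 124 mm across, 132 mm high, black handle reaching 89 mm from its axis. Origin: centre of its underside
- dripper: Bystander, leave alone: white ceramic dripper cone on its foot on the counter right of the shelf, 116 mm across, 90 mm high, side handle reaching 85 mm from its axis. Origin: centre of its underside
There are look-alikes about, which are no part of the job. What is shaped like the filter_box but turquoise is not meant. What is shaped like the sugar_dish but turquoise is not meant.

How it is judged:
On the way, in this order (a step that is already met when the one before it is completed fails the run):
1. the box or the dish, whichever stood rear right, stands in the front right quarter (((x of filter_box in the frame of shelf below -0.04 m and y of filter_box in the frame of shelf below -0.04 m) or (x of sugar_dish in the frame of shelf below -0.04 m and y of sugar_dish in the frame of shelf below -0.04 m))), for 0.2 s.
2. the other one stands in the rear right quarter, so that the lane to the bay is clear ((((x of filter_box in the frame of shelf below -0.04 m and y of filter_box in the frame of shelf below -0.04 m) and (x of sugar_dish in the frame of shelf above 0.04 m and y of sugar_dish in the frame of shelf below -0.04 m)) or ((x of sugar_dish in the frame of shelf below -0.04 m and y of sugar_dish in the frame of shelf below -0.04 m) and (x of filter_box in the frame of shelf above 0.04 m and y of filter_box in the frame of shelf below -0.04 m)))), for 0.2 s.
At the end, for the whole second after the job is handed in: The interlock switch has clicked (lever above 0.16 rad: bin within 2 mm of its stops); box and dish stand in the gallery's two right-hand quarters, centres at least 43 mm from its centre in x and y (walls within 3.5 mm of the rims); all three flat on the board, upright, at rest (value of joint switch_lever above 0.16 rad and x of grounds_bin in the frame of shelf above 0.09 m and (((x of filter_box in the frame of shelf below -0.043 m and y of filter_box in the frame of shelf below -0.043 m) and (x of sugar_dish in the frame of shelf above 0.043 m and y of sugar_dish in the frame of shelf below -0.043 m)) or ((x of sugar_dish in the frame of shelf below -0.043 m and y of sugar_dish in the frame of shelf below -0.043 m) and (x of filter_box in the frame of shelf above 0.043 m and y of filter_box in the frame of shelf below -0.043 m))) and angle between each of grounds_bin, filter_box, sugar_dish's own z axis and vertical below 0.03 rad and linear speed of each of grounds_bin, filter_box, sugar_dish below 0.01 m/s and z of each of grounds_bin, filter_box, sugar_dish in the frame of shelf below 0.063 m); the robot touches nothing.
It fails at once if bin, box or dish is lifted more than 20 mm off the shelf board (z of any of grounds_bin, filter_box, sugar_dish in the frame of shelf above 0.08 m).
It fails at once if bin, box or dish is tipped by more than about 17 degrees (angle between any of grounds_bin, filter_box, sugar_dish's own z axis and vertical above 0.3 rad).
It fails at once if the bin is rammed: the fingers press on it with more than 25 N (contact force between the fingers and grounds_bin above 25 N).
It fails at once if carafe or dripper is moved by more than 15 mm (distance of any of carafe, dripper from where it was at the start of the episode above 0.015 m).
It also fails if it takes over 64 s, if anything falls off the work surface, if the arm or the gripper's body presses on something with over 40 N, if the wrist force passes 120 N, or if a joint passes its speed limit or range.

## Working session

There is one attempt and no reset: what is moved stays moved. The work goes in short steps, Python scripts to look and compute and a tool call to move; the robot and the scene stay as the last step left them, time stands still between calls to the robot, and variables do not carry over. Pictures are saved under pics/ and viewed, about 8 in all and at most 12, crops included, and the job is handed in when it is done.

Besides the shell and the picture viewer there is one more tool, called as name(argument=value, ...) on one line, values as JSON. carry_out: Moves the arm, as the interface text tells. Its arguments: {"type":"object","properties":{"steps":{"type":"array"},"squeeze":{"type":"number"}},"required":["steps"]}

```bash
ls; mkdir -p pics
python3 - <<'E'
from rig import robot,cams
import cv2,numpy as np
print(robot.get_obs(), robot.tip_extent)
for n in("top","scene"):
    c=cams.camera(n); cv2.imwrite(f"pics/{n}0.png",c["pixels"][:,:,::-1]); print(n,{k:np.round(v,4).tolist() for k,v in c.items() if k!="pixels"})
E
```

```text
pics
{'time': 0.0, 'q': array([ 1.06348156e+00,  5.28471804e-01,  1.43394574e+00, -2.28842889e-05,
        1.18137078e+00, -1.78494153e-01]), 'joint_velocities': array([ 0.00076759, -0.00011744, -0.00105085, -0.00272428,  0.00037632,
       -0.00020398]), 'joint_torque': array([ 1.96472394e-05, -4.40039492e+01, -1.76595175e+01,  6.32483256e-02,
        5.80889569e-02, -1.73126941e-04]), 'position': array([0.20145632, 0.59089843, 0.2435543 ]), 'tool_rot': array([ 8.13301055e-01,  5.81842066e-01, -9.87570600e-04,  4.79649414e-04]), 'ft_force': array([ 0.2992137 ,  0.40487263, -0.71102106]), 'moment': array([-0.0207004 , -0.01311974,  0.00203028]), 'grip_width': 0.0867095306299134} 0.022
top {'fx': 489.4405, 'fy': 489.4405, 'cx': 326.2584, 'cy': 236.1828, 'eye': [0.396, -0.0006, 1.0699], 'rotation': [0.0617, -0.0665, -0.6937, 0.7145]}
scene {'fx': 482.4319, 'fy': 482.4319, 'cx': 329.9432, 'cy': 241.1651, 'eye': [1.1117, -0.5547, 0.738], 'rotation': [0.3911, 0.1549, 0.3494, 0.8372]}
```

View pics/top0.png

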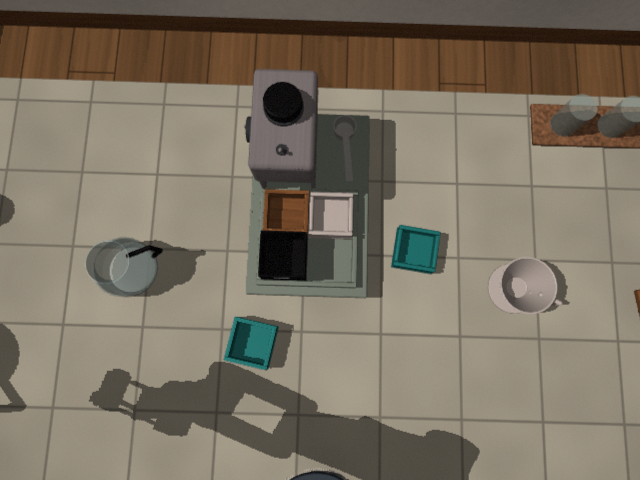

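View pics/scene0.png

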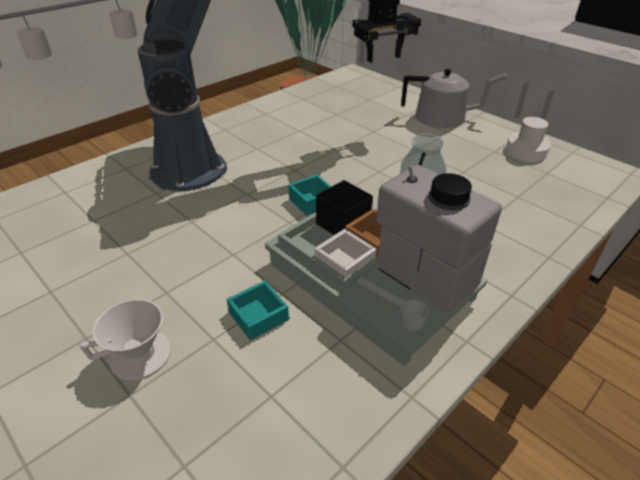

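```bash
cat > h.py <<'E'
import cv2,numpy as np
from scipy.spatial.transform import Rotation as R
def ray(c,u,v):
    return R.from_quat(c["rotation"]).apply([(u-c["cx"])/c["fx"],-(v-c["cy"])/c["fy"],-1])
def pt(c,u,v,z):
    d=ray(c,u,v); return c["eye"]+d*(z-c["eye"][2])/d[2]
def proj(c,p):
    q=R.from_quat(c["rotation"]).inv().apply(np.array(p)-c["eye"]); return c["cx"]-c["fx"]*q[0]/q[2], c["cy"]+c["fy"]*q[1]/q[2]
E
python3 - <<'E'
from h import *
from rig import cams
c=cams.camera("top"); im=c["pixels"][:,:,::-1].copy()
cv2.imwrite("pics/crop1.png",cv2.resize(im[100:310,230:390],None,fx=3.7,fy=2.85*1,interpolation=cv2.INTER_CUBIC)) if 0 else cv2.imwrite("pics/crop1.png",cv2.resize(im[160:305,235:380],(600,600),interpolation=cv2.INTER_CUBIC))
hsv=cv2.cvtColor(im,cv2.COLOR_BGR2HSV); print(hsv[211,286],hsv[213,331],hsv[256,283],hsv[260,335],hsv[291,300],hsv[285,220])
roi=np.zeros(im.shape[:2],np.uint8); roi[183:300,245:372]=255
for n,lo,hi,z in(("box",(3,120,40),(18,255,255),.106),("bin",(0,0,0),(180,255,32),.14),("dish",(0,0,130),(20,60,255),.1),):
    m=cv2.inRange(hsv,lo,hi)&roi
    cs,_=cv2.findContours(m,0,2); k=max(cs,key=cv2.contourArea); r=cv2.minAreaRect(k); b=cv2.boxPoints(r)
    P=np.array([pt(c,*q,z)[:2] for q in b]); print(n,r,P.mean(0).round(4),[np.linalg.norm(P[i]-P[i-1]).round(4) for i in range(4)],P.round(4).tolist())
for q in((247,294),(367,297),(370,115)): print(pt(c,*q,.06).round(4))
E
```

```text
[ 12 164 107] [ 10  34 182] [ 0 23 11] [ 44  23 120] [ 48  27 124] [ 18  44 158]
box ((285.6533508300781, 210.1661376953125), (44.40449142456055, 42.006412506103516), 2.2906100749969482) [0.6243 0.0789] [np.float64(0.089), np.float64(0.0871), np.float64(0.0904), np.float64(0.0871)] [[0.5812, 0.1232], [0.6683, 0.1243], [0.6674, 0.0339], [0.5803, 0.0342]]
bin ((282.8529968261719, 255.1741180419922), (47.52199935913086, 48.40129470825195), 2.2906100749969482) [0.5277 0.0776] [np.float64(0.0902), np.float64(0.0936), np.float64(0.0919), np.float64(0.0936)] [[0.4814, 0.1225], [0.575, 0.1238], [0.574, 0.0319], [0.4804, 0.0322]]
dish ((330.6076354980469, 215.9860076904297), (42.11600112915039, 37.47610092163086), 2.0454084873199463) [ 0.6164 -0.0123] [np.float64(0.0849), np.float64(0.078), np.float64(0.0861), np.float64(0.078)] [[0.5776, 0.0304], [0.6556, 0.0305], [0.6551, -0.0557], [0.5772, -0.0545]]
[0.4561 0.1541 0.06  ]
[ 0.4572 -0.0921  0.06  ]
[ 0.8554 -0.0932  0.06  ]
```

View pics/crop1.png

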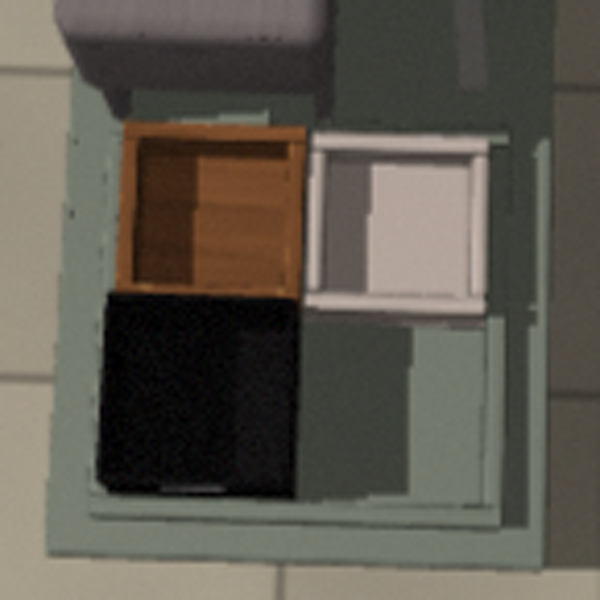

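Top view: white dish at (331,213) is rear right and the wooden box at (286,211) is rear left. The black bin at (283,256) is front left, and the front-right quarter at (335,260) is empty. The turquoise look-alikes at (416,249) and (252,342) stand on the counter. The crop confirms the brown and white ones in the gallery are meant. Gallery centre is about (0.576, 0.031), yaw about 0.

The upright hand can't take the bin the last 2–24 mm without hitting the head. I plan to finish that push with the dish as a spacer, then slide the dish back home.

carry_out(steps=[[[2.6,-4,0],3.8,1],[[2.6,-4,0],5,1],[[2.6,-4,0],5,1],[[2.6,-4,0],5,1],[[2.6,-4,0],0,1],[[2.6,-4,0],0,1],[[2.6,-4,0],0,1],[[2.6,-4,0],0,1],[[2.6,-4,0],0,1],[[2.6,-4,0],0,1]], squeeze=20)

```text
time: 1.15
position: [0.464, 0.1808, 0.2419]
tool_rot: [0.698, 0.717, 0.0, -0.001]
ft_force: [0.5, 1.2, -0.6]
grip_width: 0.0148
```

carry_out(steps=[[[2.7,-4,0],-1.5,1],[[2.7,-4,0],0,1],[[2.7,-4,0],0,1],[[2.7,-4,0],0,1],[[2.0,-3,0],0,1],[[0.5,-0.5,0],0,1],[[0,0,0],0,1]])

```text
time: 1.85
position: [0.6033, -0.0295, 0.2404]
tool_rot: [0.711, 0.703, 0.0, -0.0]
ft_force: [0.0, 1.0, 0.0]
grip_width: 0.0007
```

carry_out(steps=[[[0.1,1.4,-3],0.6,1],[[0,0,-4],0,1],[[0,0,-3],0,1],[[0,0,-1.5],0,1],[[0,0,0],0,1]])

```text
time: 2.35
position: [0.5997, -0.008, 0.1231]
tool_rot: [0.705, 0.709, 0.0, -0.002]
ft_force: [-0.1, -0.3, 0.3]
grip_width: 0.0004
```

Run:
```python
from h import *
from rig import cams,robot
print(robot.get_obs()["position"],robot.get_obs()["ft_force"])
a=[cams.camera(n)["pixels"][:,:,::-1] for n in("scene","top")]
cv2.imwrite("pics/v4.png",np.hstack([cv2.resize(a[0][150:330,250:450],(400,360)),cv2.resize(a[1][160:310,220:390],(400,360))]))
```

```text
[ 0.59973151 -0.00804261  0.12311875] [-0.06150959 -0.2651005   0.25320994]
```

View pics/v4.png

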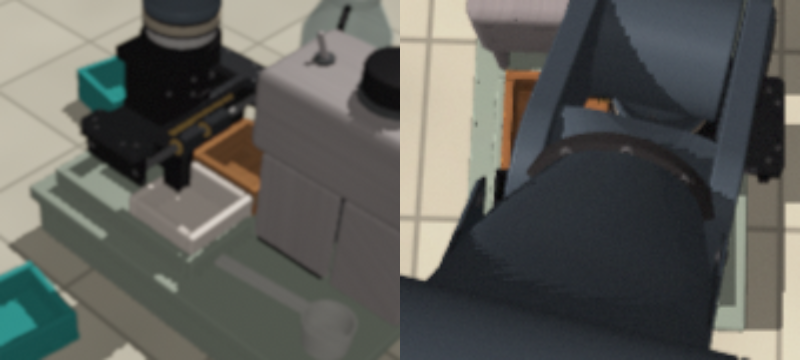

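The finger (crop left, about (178,185)) hangs just inside the dish's front wall, centred. Descend and drag towards -x.

carry_out(steps=[[[0.2,-0.6,0],0.4,1],[[0,0,-1.2],0,1],[[0,0,-0.9],0,1],[[0,0,0],0,1]])

```text
time: 2.85
position: [0.6062, -0.0147, 0.1073]
tool_rot: [0.702, 0.712, 0.004, 0.004]
ft_force: [-0.6, 0.5, 0.9]
grip_width: 0.0002
```

carry_out(steps=[[[-1,0,0],0,1],[[-1,0,0],0,1],[[-1,0,0],0,1],[[-1,0,0],0,1],[[-1,0,0],0,1],[[-1,0,0],0,1]])

```text
time: 3.45
position: [0.5449, -0.0156, 0.1083]
tool_rot: [0.702, 0.712, 0.006, 0.007]
ft_force: [2.0, 0.4, -1.1]
grip_width: 0.0005
```

carry_out(steps=[[[-1,0,-0.4],-0.8,1],[[-1,0,0],0,1],[[-1,0,0],0,1],[[-0.6,0,0],0,1],[[-0.4,0,0],0,1]])

```text
time: 3.95
position: [0.5047, -0.0162, 0.1063]
tool_rot: [0.708, 0.706, 0.01, 0.012]
ft_force: [2.8, -0.1, -1.8]
grip_width: 0.0003
```

carry_out(steps=[[[-0.3,0,0],0,1],[[-0.3,0,0],0,1]])

```text
time: 4.15
position: [0.504, -0.0165, 0.1069]
tool_rot: [0.709, 0.705, 0.014, 0.017]
ft_force: [8.9, 3.8, -4.6]
grip_width: 0.0007
```

carry_out(steps=[[[-0.3,0,0],0,1],[[-0.3,0,0],0,1]])

```text
time: 4.35
position: [0.5039, -0.0168, 0.1074]
tool_rot: [0.71, 0.704, 0.019, 0.022]
ft_force: [7.9, 2.6, -5.0]
grip_width: 0.0005
```

carry_out(steps=[[[0.5,0,0],0,1],[[0,-0.9,0],0,1],[[0,-0.7,0],0,1],[[0,-0.4,0],0,1],[[0,-0.3,0],0,1],[[0,-0.2,0],0,1]])

```text
time: 4.95
position: [0.5046, -0.0381, 0.1063]
tool_rot: [0.712, 0.702, 0.02, 0.014]
ft_force: [5.2, 12.1, 1.3]
grip_width: 0.0003
```

carry_out(steps=[[[0.3,0.3,0],0,1],[[0,0,2],0,1],[[0,0,3],0,1],[[3,1,0],0,1],[[4,1,0],0,1],[[3,2,0],0,1],[[0,2,0],0,1],[[0,2,0],0,1],[[0,0,0],0,1]])

```text
time: 5.85
position: [0.6066, 0.0448, 0.1575]
tool_rot: [0.714, 0.7, 0.016, 0.01]
ft_force: [1.2, -1.2, 0.1]
grip_width: 0.0005
```

carry_out(steps=[[[0.5,1.6,0],1,1],[[0.1,1,0],0,1],[[0,0,-2],0,1],[[0,0,-2],0,1],[[0,0,-1],0,1],[[0,0,0],0,1]])

```text
time: 6.45
position: [0.6107, 0.0671, 0.106]
tool_rot: [0.708, 0.706, 0.014, 0.01]
ft_force: [0.3, 0.2, -0.4]
grip_width: -0.0
```

carry_out(steps=[[[0.3,-0.9,-0.2],0,1],[[0,-0.9,0],0,1],[[0,-0.9,0],0,1],[[0,-0.9,0],0,1],[[0,-0.9,0],0,1],[[0,-0.9,0],0,1]])

```text
time: 7.05
position: [0.6141, 0.0092, 0.1059]
tool_rot: [0.709, 0.705, 0.015, 0.01]
ft_force: [-0.2, 2.2, -0.6]
grip_width: 0.0005
```

carry_out(steps=[[[0,-0.9,0],0,1],[[0,-0.9,0],0,1],[[0,-0.9,0],0,1],[[0,-0.9,0],0,1],[[0,-0.6,0],0,1],[[0,-0.3,0],0,1],[[0,-0.2,0],0,1]])

```text
time: 7.75
position: [0.6141, -0.0395, 0.1064]
tool_rot: [0.711, 0.703, 0.018, 0.007]
ft_force: [1.4, 10.6, 0.6]
grip_width: 0.0007
```

carry_out(steps=[[[-0.2,0.4,0],0,1],[[0,0,3],0,1],[[0,0,4],0,1],[[-4,1,0.5],0,1],[[-4,3,0],0.6,1],[[-4,3,0],0,1],[[-4,3,0],0,1],[[0,1,0],0,1],[[0,0,0],0,1]])

```text
time: 8.65
position: [0.4494, 0.0713, 0.186]
tool_rot: [0.706, 0.708, 0.017, 0.015]
ft_force: [-0.1, 0.7, -0.7]
grip_width: 0.0002
```

Run:
```python
from h import *
from rig import cams,robot
print(robot.get_obs()["position"],robot.get_obs()["ft_force"])
a=[cams.camera(n)["pixels"][:,:,::-1] for n in("scene","top")]
cv2.imwrite("pics/v5.png",np.hstack([cv2.resize(a[0][150:330,250:450],(400,360)),cv2.resize(a[1][160:310,220:390],(400,360))]))
```

```text
[0.44939139 0.07133909 0.18604862] [-0.10474859  0.69664925 -0.66028837]
```

View pics/v5.png

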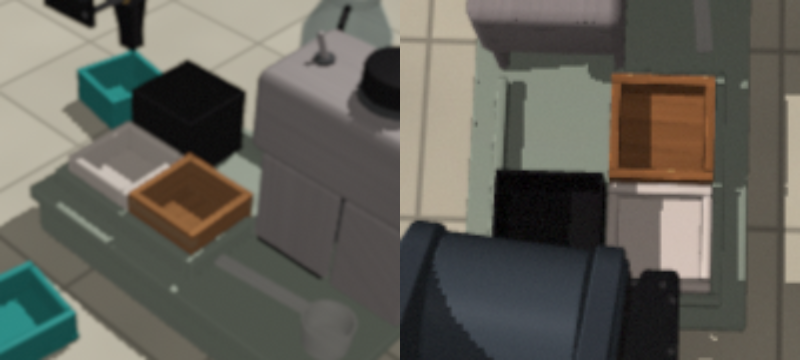

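The box stands rear right and the dish front right, both flush, and the lane is clear. Next, push the bin.

carry_out(steps=[[[0,0.5,-3],0,1],[[0,0,-3],0,1],[[0,0,-1.2],0,1],[[0.5,0,0],0,1],[[0.5,0,0],0,1],[[0.7,0,0],0,1],[[0.7,0,0],0,1]])

```text
time: 9.45
position: [0.4864, 0.0691, 0.1127]
tool_rot: [0.708, 0.705, 0.02, 0.02]
ft_force: [-1.2, -0.8, -1.1]
grip_width: 0.0002
```

carry_out(steps=[[[0.8,0,0],0,1],[[0.8,0,0],0,1],[[0.8,0,0],0,1],[[0.8,0,0],0,1],[[0.8,0,0],0,1]])

```text
time: 9.95
position: [0.5297, 0.0692, 0.1139]
tool_rot: [0.708, 0.706, 0.02, 0.021]
ft_force: [-1.3, -0.9, -1.0]
grip_width: 0.0004
```

carry_out(steps=[[[0.8,0,0],0,1],[[0.8,0.2,0],0,1],[[0.8,0,0],0,1],[[0.8,0,0],0,1],[[0.8,0,0],0,1],[[0.8,0,0],0,1],[[0.8,0,0],0,1]])

```text
time: 10.65
position: [0.5899, 0.0713, 0.1134]
tool_rot: [0.708, 0.706, 0.019, 0.02]
ft_force: [-1.7, -0.2, -0.7]
grip_width: 0.0007
```

carry_out(steps=[[[0.7,0,0],0,1],[[0.6,0,0],0,1],[[0.5,0,0],0,1]])

```text
time: 10.95
position: [0.6099, 0.071, 0.1132]
tool_rot: [0.708, 0.706, 0.019, 0.02]
ft_force: [-2.7, -1.0, -1.2]
grip_width: 0.0003
```

carry_out(steps=[[[0.5,0,0],0,1],[[0.4,0,0],0,1],[[0.2,0,0],0,1]])

```text
time: 11.25
position: [0.622, 0.0708, 0.1132]
tool_rot: [0.708, 0.706, 0.019, 0.02]
ft_force: [-1.5, -0.3, -1.1]
grip_width: 0.0005
```

carry_out(steps=[[[-2,0,0],0,1],[[-3,0,0],0,1],[[0,0,3],0,1],[[-2,-2,0],0,1],[[-2,-3,0],0,1],[[0,-3,0],0,1],[[0,-1,0],0,1],[[0,0,0],0,1]])

```text
time: 12.05
position: [0.5424, -0.0204, 0.1499]
tool_rot: [0.707, 0.705, 0.03, 0.032]
ft_force: [-1.0, -0.4, 0.0]
grip_width: 0.0006
```

carry_out(steps=[[[-0.8,0.5,-1],0,1],[[0,0,-2],0,1],[[0,0,-1.3],0,1],[[0,0,0],0,1]])

```text
time: 12.45
position: [0.5393, -0.013, 0.1079]
tool_rot: [0.707, 0.705, 0.034, 0.036]
ft_force: [-0.5, 1.1, -0.5]
grip_width: 0.0007
```

carry_out(steps=[[[0,0.8,0],0,1],[[0,0.8,0],0,1],[[0,0.8,0],0,1],[[0,0.8,0],0,1],[[0,0.8,0],0,1]])

```text
time: 12.95
position: [0.5418, 0.0309, 0.1099]
tool_rot: [0.707, 0.706, 0.036, 0.039]
ft_force: [-0.3, -1.9, -2.3]
grip_width: 0.0005
```

carry_out(steps=[[[-0.4,0,-0.2],0,1],[[-0.5,0,-0.2],0,1],[[-0.1,0.8,0],0,1],[[0,0.8,0],0,1],[[0,0.8,0],0,1],[[0,0.8,0],0,1],[[0,0.8,0],0,1]])

```text
time: 13.65
position: [0.5338, 0.0715, 0.107]
tool_rot: [0.706, 0.706, 0.037, 0.042]
ft_force: [1.3, -4.1, 0.2]
grip_width: 0.0004
```

carry_out(steps=[[[0,0.8,0],0,1],[[0,0.8,0],0,1],[[0,0.5,0],0,1],[[0,0.3,0],0,1]])

```text
time: 14.05
position: [0.5339, 0.0985, 0.107]
tool_rot: [0.706, 0.706, 0.037, 0.043]
ft_force: [0.9, -3.3, 0.4]
grip_width: 0.0001
```

carry_out(steps=[[[0,-0.5,0],0,1],[[0,0,3],0,1],[[-2,-0.5,0],0,1],[[-2,-0.5,0],0,1],[[-2,-0.4,0],0,1],[[-1.5,0,0],0,1],[[0,0,0],0,1]])

```text
time: 14.75
position: [0.4515, 0.0819, 0.1366]
tool_rot: [0.708, 0.705, 0.036, 0.036]
ft_force: [0.2, 0.0, 0.6]
grip_width: 0.0005
```

Run:
```python
from h import *
from rig import cams,robot
print(robot.get_obs()["position"],robot.get_obs()["ft_force"])
a=[cams.camera(n)["pixels"][:,:,::-1] for n in("scene","top")]
cv2.imwrite("pics/v6.png",np.hstack([cv2.resize(a[0][150:330,250:450],(400,360)),cv2.resize(a[1][160:310,220:390],(400,360))]))
```

```text
[0.45145562 0.08191959 0.13657342] [0.20546877 0.02382149 0.57034128]
```

View pics/v6.png

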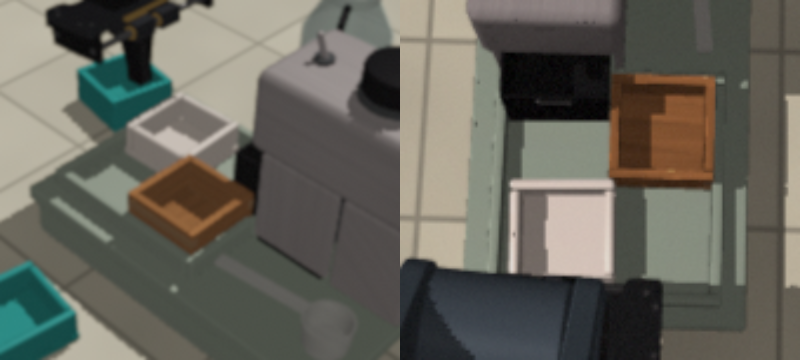

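Dish sits in the front-left lane behind the half-docked bin, and the box is still rear right. Now I push the bin via the dish.

carry_out(steps=[[[0,-0.4,-1.5],0,1],[[0,0,-1],0,1],[[0,0,0],0,1],[[0.7,0,0],0,1],[[0.7,0,0],0,1],[[0.7,0,0],0,1]])

```text
time: 15.45
position: [0.4742, 0.0786, 0.1106]
tool_rot: [0.707, 0.705, 0.033, 0.033]
ft_force: [-17.4, -0.5, 13.3]
grip_width: 0.0004
```

carry_out(steps=[[[0.7,0,0],0,1],[[0.7,0,0],0,1],[[0.7,0,0],0,1],[[0.7,0,0],0,1]])

```text
time: 15.85
position: [0.476, 0.0807, 0.1085]
tool_rot: [0.706, 0.708, 0.012, 0.01]
ft_force: [-10.4, -2.6, 8.5]
grip_width: 0.0007
```

Run:
```python
from h import *
from rig import cams,robot
print(robot.get_obs()["position"],robot.get_obs()["ft_force"])
a=[cams.camera(n)["pixels"][:,:,::-1] for n in("scene","top")]
cv2.imwrite("pics/v7.png",np.hstack([cv2.resize(a[0][160:280,280:400],(400,400)),cv2.resize(a[1][170:290,255:375],(400,400))]))
```

```text
[0.47600864 0.08066641 0.10850208] [-10.44732269  -2.55671743   8.45735599]
```

View pics/v7.png

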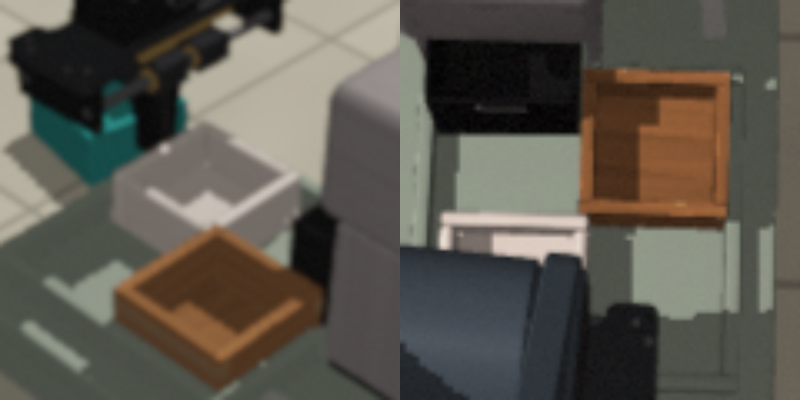

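The dish wasn't fully home to the left: its edge at (587,215) overlaps the box corner at (581,220). Back off and push it home left.

carry_out(steps=[[[-1,0,0.3],0,1],[[0,0,3],0,1],[[2,0,0],0,1],[[3,0,0],0,1],[[2,0,0],0,1],[[0,0,0],0,1]])

```text
time: 16.55
position: [0.5397, 0.0816, 0.1462]
tool_rot: [0.706, 0.708, 0.014, 0.013]
ft_force: [-0.2, 0.1, -0.3]
grip_width: 0.0001
```

carry_out(steps=[[[-0.4,0,-2],0,1],[[0,0,-1.9],0,1],[[0,0.8,-0.2],0,1],[[0,0.5,0],0,1],[[0,0.4,0],0,1],[[0,0.4,0],0,1]])

```text
time: 17.15
position: [0.5342, 0.1041, 0.107]
tool_rot: [0.706, 0.708, 0.015, 0.014]
ft_force: [0.4, -1.5, -1.4]
grip_width: 0.0006
```

carry_out(steps=[[[0,0.3,0],0,1],[[0,0.2,0],0,1]])

```text
time: 17.35
position: [0.5342, 0.109, 0.1078]
tool_rot: [0.705, 0.709, 0.014, 0.015]
ft_force: [1.0, -10.6, -5.0]
grip_width: 0.0005
```

carry_out(steps=[[[0,-0.5,0],0,1],[[0,-0.5,3],0,1],[[-2,-0.8,0],0,1],[[-2,-0.7,0],0,1],[[-2,-0.4,0],0,1],[[-1.5,0,0],0,1],[[0,0,-1.5],0,1],[[0,0,-1.2],0,1],[[0,0,0],0,1]])

```text
time: 18.25
position: [0.4606, 0.08, 0.1155]
tool_rot: [0.707, 0.707, 0.021, 0.018]
ft_force: [-1.3, -1.0, -0.0]
grip_width: 0.0005
```

carry_out(steps=[[[0.7,0,0],0,1],[[0.7,0,0],0,1],[[0.7,0,0],0,1],[[0.7,0,0],0,1],[[0.5,0,0],0,1]])

```text
time: 18.75
position: [0.4898, 0.0802, 0.1162]
tool_rot: [0.707, 0.707, 0.016, 0.012]
ft_force: [-9.0, -1.3, 6.8]
grip_width: 0.0009
```

carry_out(steps=[[[-0.6,0,0],0,1],[[-0.3,0,-0.5],0,1],[[0,0,-0.4],0,1],[[0,0,0],0,1]])

```text
time: 19.15
position: [0.486, 0.0801, 0.1078]
tool_rot: [0.707, 0.707, 0.02, 0.016]
ft_force: [-0.3, 0.5, 0.6]
grip_width: 0.0005
```

carry_out(steps=[[[0.6,0,0],0,1],[[0.6,0,0],0,1],[[0.6,0,0],0,1]])

```text
time: 19.45
position: [0.4965, 0.0806, 0.1066]
tool_rot: [0.707, 0.707, 0.013, 0.009]
ft_force: [-7.3, -1.7, 6.2]
grip_width: 0.0005
```

carry_out(steps=[[[0.6,0,0.1],0,1],[[0.6,0,0],0,1],[[0.6,0,0],0,1],[[0.6,0,0],0,1]])

```text
time: 19.85
position: [0.5112, 0.0808, 0.106]
tool_rot: [0.706, 0.708, 0.004, -0.0]
ft_force: [-7.6, -0.5, 6.3]
grip_width: 0.0005
```

carry_out(steps=[[[0.6,0,0.1],0,1],[[0.6,0,0],0,1],[[0.6,0,0],0,1]])

```text
time: 20.15
position: [0.5263, 0.0809, 0.1063]
tool_rot: [0.706, 0.708, 0.0, -0.004]
ft_force: [-9.1, -1.5, 6.0]
grip_width: 0.0003
```

carry_out(steps=[[[0.4,0,0.1],0,1],[[0.4,0,0],0,1]])

```text
time: 20.35
position: [0.5341, 0.0807, 0.1068]
tool_rot: [0.706, 0.708, -0.001, -0.005]
ft_force: [-6.6, -1.6, -1.1]
grip_width: 0.0002
```

carry_out(steps=[[[0.4,0,0.1],0,1],[[0.4,0,0],0,1]])

```text
time: 20.55
position: [0.5396, 0.0808, 0.1065]
tool_rot: [0.706, 0.708, -0.004, -0.008]
ft_force: [-5.6, 0.1, 2.9]
grip_width: 0.0004
```

carry_out(steps=[[[0.3,0,0.1],0,1]])

```text
time: 20.65
position: [0.5409, 0.0809, 0.1067]
tool_rot: [0.706, 0.708, -0.006, -0.01]
ft_force: [-9.5, -1.0, -2.7]
grip_width: 0.0009
```

carry_out(steps=[[[0.3,0,0],0,1]])

```text
time: 20.75
position: [0.541, 0.081, 0.1064]
tool_rot: [0.706, 0.709, -0.009, -0.013]
ft_force: [-10.7, -1.7, 9.3]
grip_width: 0.0002
```

carry_out(steps=[[[0.6,0,0.2],0,1]])

```text
time: 20.85
position: [0.5412, 0.081, 0.107]
tool_rot: [0.705, 0.709, -0.014, -0.018]
ft_force: [-13.2, -2.6, -3.9]
grip_width: 0.0006
```

carry_out(steps=[[[0.6,0,0.2],0,1],[[0.6,0,0.2],0,1]])

```text
time: 21.05
position: [0.5414, 0.0809, 0.1074]
tool_rot: [0.704, 0.709, -0.024, -0.028]
ft_force: [-10.0, -2.5, -3.1]
grip_width: 0.0006
```

Firm: 13 N with no motion at TCP x = 0.541, so the bin front is about 21 mm before the head, within the stated range. Back off and fetch the dish.

carry_out(steps=[[[-0.8,0,0],0,1],[[0,0,2],0,1],[[0,0,2],0,1],[[2,0,0],0,1],[[2,0,0],0,1],[[0.8,0,0],0,1],[[0,0,0],0,1]])

```text
time: 21.75
position: [0.5969, 0.0813, 0.1524]
tool_rot: [0.705, 0.709, -0.012, -0.016]
ft_force: [-0.4, -0.8, 0.6]
grip_width: 0.0004
```

carry_out(steps=[[[-1,0,-1],0,1],[[0,0,-2],0,1],[[0,0,-1.4],0,1],[[0,0,0],0,1]])

```text
time: 22.15
position: [0.5874, 0.0815, 0.1083]
tool_rot: [0.705, 0.709, -0.009, -0.014]
ft_force: [-0.3, -0.1, -0.0]
grip_width: 0.0002
```

carry_out(steps=[[[-0.8,0,-0.2],0,1],[[-0.8,0,0],0,1],[[-0.8,0,0],0,1],[[-0.8,0,0],0,1],[[-0.8,0,0],0,1],[[-0.8,0,0],0,1]])

```text
time: 22.75
position: [0.5403, 0.0813, 0.1091]
tool_rot: [0.705, 0.709, -0.005, -0.009]
ft_force: [1.9, 0.2, -1.3]
grip_width: 0.0006
```

carry_out(steps=[[[-0.8,0,-0.3],0,1],[[-0.8,0,0],0,1],[[-0.8,0,0],0,1],[[-0.7,0,0],0,1],[[-0.5,0,0],0,1],[[-0.4,0,0],0,1],[[-0.3,0,0],0,1]])

```text
time: 23.45
position: [0.5044, 0.081, 0.1087]
tool_rot: [0.706, 0.708, 0.005, 0.001]
ft_force: [7.3, 1.2, -5.5]
grip_width: 0.0003
```

carry_out(steps=[[[1.3,-0.5,-0.2],0,1],[[1,-0.8,0],0,1],[[0,-0.8,0],0,1],[[0,-0.8,0],0,1],[[0,-0.8,0],0,1],[[0,-0.8,0],0,1],[[0,-0.8,0],0,1]])

```text
time: 24.15
position: [0.5224, 0.0279, 0.1057]
tool_rot: [0.707, 0.708, 0.004, -0.004]
ft_force: [2.8, 4.4, -2.0]
grip_width: 0.0003
```

carry_out(steps=[[[0,-0.9,0],0,1],[[0,-0.9,0],0,1],[[0,-0.9,0],0,1],[[0,-0.9,0],0,1],[[0,-0.7,0],0,1]])

```text
time: 24.65
position: [0.5225, -0.0183, 0.1057]
tool_rot: [0.707, 0.707, 0.005, -0.004]
ft_force: [2.8, 4.3, -2.3]
grip_width: 0.0003
```

carry_out(steps=[[[0,-0.9,0],0,1],[[0,-0.6,0],0,1],[[0,-0.4,0],0,1],[[0,-0.3,0],0,1],[[0,-0.2,0],0,1]])

```text
time: 25.15
position: [0.5223, -0.0383, 0.1057]
tool_rot: [0.71, 0.704, 0.01, -0.009]
ft_force: [4.6, 9.8, -1.1]
grip_width: 0.0003
```

carry_out(steps=[[[0,0.5,0],0,1],[[-0.8,0,0],0,1],[[-0.7,0,0],0,1],[[-0.4,0,0],0,1],[[-0.3,0,0],0,1]])

```text
time: 25.65
position: [0.5043, -0.0354, 0.1065]
tool_rot: [0.711, 0.703, 0.014, -0.003]
ft_force: [5.7, 3.1, -3.0]
grip_width: 0.0003
```

carry_out(steps=[[[0.6,0,0],0,1],[[0,0,4],0,1],[[0,0,4],0,1],[[-4,0,4],0,1],[[-4,-4,0],0,1],[[-2,-4,0],0,1],[[0,-4,0],0,1],[[0,-4,0],0,1],[[0,-4,0],0,1],[[0,-4,0],0,1]])

```text
time: 26.65
position: [0.4043, -0.2752, 0.2233]
tool_rot: [0.707, 0.707, 0.006, -0.01]
ft_force: [0.2, -0.8, -0.3]
grip_width: 0.0006
```

Run:
```python
from h import *
from rig import cams,robot
print(robot.get_obs()["position"],robot.get_obs()["ft_force"])
C={n:cams.camera(n) for n in("scene","top")}
t=C["top"]; im=t["pixels"][:,:,::-1].copy()
cv2.imwrite("pics/v8.png",np.hstack([cv2.resize(C["scene"]["pixels"][150:290,270:410,::-1],(400,400)),cv2.resize(im[165:305,240:380],(400,400))]))
hsv=cv2.cvtColor(im,cv2.COLOR_BGR2HSV); roi=np.zeros(im.shape[:2],np.uint8); roi[183:300,245:372]=255
for n,lo,hi,z in(("box",(3,120,40),(18,255,255),.106),("dish",(0,0,110),(20,60,255),.1),("bin",(0,0,0),(180,255,32),.14)):
    m=cv2.inRange(hsv,lo,hi)&roi
    cs,_=cv2.findContours(m,0,2); k=max(cs,key=cv2.contourArea); r=cv2.minAreaRect(k); b=cv2.boxPoints(r)
    P=np.array([pt(t,*q,z)[:2] for q in b]); print(n,P.mean(0).round(4),P.round(4).tolist())
```

```text
[ 0.40430729 -0.27524032  0.22328488] [ 0.22732045 -0.79032652 -0.29809398]
box [ 0.6213 -0.0129] [[0.6655, 0.0332], [0.6683, -0.0564], [0.5771, -0.0582], [0.5744, 0.03]]
dish [ 0.5299 -0.0124] [[0.4848, 0.0317], [0.5749, 0.0323], [0.5751, -0.0572], [0.4849, -0.0563]]
bin [0.6476 0.0768] [[0.6694, 0.123], [0.6723, 0.0325], [0.6257, 0.0309], [0.6229, 0.1206]]
```

View pics/v8.png

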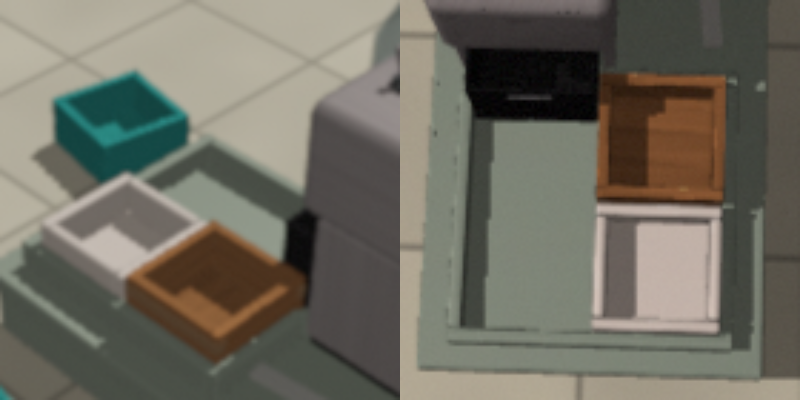

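Run:
```python
from h import *
from rig import cams
t=cams.camera("top"); g=cv2.cvtColor(t["pixels"],cv2.COLOR_RGB2GRAY).astype(float)
us=np.arange(268,297); vs=[]
for u in us:
    d=np.diff(g[200:214,u]); i=int(d.argmax()); w=np.clip(d[max(i-2,0):i+3],0,None); vs.append(200.5+(w*np.arange(max(i-2,0),max(i-2,0)+len(w))).sum()/w.sum())
P=np.array([pt(t,u,v,.06) for u,v in zip(us,vs)])
k=np.polyfit(P[:,1],P[:,0],1); print("bin front bottom x@y=.0815",np.polyval(k,.0815),"slope",k[0],"resid",np.std(P[:,0]-np.polyval(k,P[:,1])))
c=cams.camera("scene"); print("scene px of bin front-right vertical edge if front=.6405/.630:",[tuple(np.round(proj(c,(x,.0365,z)),1)) for x in(.6405,.63) for z in(.14,.11)])
print("top px front wall top edge .6405:",proj(t,(.6405,.08,.14)),"bottom",proj(t,(.6405,.08,.06)))
```

```text
bin front bottom x@y=.0815 0.6424589683851433 slope -0.008297988389251075 resid 0.0003957669851840519
scene px of bin front-right vertical edge if front=.6405/.630: [(np.float64(368.0), np.float64(226.9)), (np.float64(367.1), np.float64(238.5)), (np.float64(364.1), np.float64(224.6)), (np.float64(363.2), np.float64(236.1))]
top px front wall top edge .6405: (np.float64(284.2051293985296), np.float64(197.89690493750751)) bottom (np.float64(287.03932553226855), np.float64(207.61556652206585))
```

```bash
python3 -c "
from rig import robot
print(robot.hand_in())"
```

```text
the job is handed in; nothing more can be done
None
```

I handed the job in at about 27 s. The bin is docked, and the dish and box both stand in the gallery's right-hand half. No verdict came back, and the click itself could not be seen or felt.

**What I did:**
- I dragged the dish from rear right to front right, then slid the box from rear left to rear right. Each was pressed against its right-hand rim, and the dish against the front rim too.
- I pushed the bin into the bay with the closed fingers as far as the grinder's head allowed.
- The upright hand could not reach the last 8 mm or so, so I slid the dish back into the lane and used it as a spacer to push the bin in. Then I returned the dish to the front right quarter. This is a detour from the plain order of the task, made after both milestones had been reached.
- On that detour the dish first caught on the box's corner, with up to about 17 N at the fingers. I backed off, pushed it home left and carried on.

**Last checks:**
- **Bin:** it came up firm, with up to 13 N and no further travel. Its front is at x ≈ 0.641 by feel and 0.642 in the picture, and it stands square. That is about 20 mm before the head, inside the stated 4 to 26 mm.
- **Dish:** about 47 mm from the gallery centre in x and y, pressed against both rims.
- **Box:** about 45 mm in x and 48 mm in y. I did not press it against the rear rim, so its margin over the 43 mm limit in x is small, and the picture shows it possibly turned a degree or two.
- **Position estimate:** the first picture put the gallery centre at y ≈ 0.031, but contact with the rims put it at 0.035. I used the contact value.
- **Hand:** clear of everything when I handed in.

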